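# Open the filter compartment of the bench vacuum pump

## Task

The intake filter of the vacuum pump on the bench has to be inspected. With the fingertips press the black snap tab beside the filter lid all the way down until the lid springs loose, then push the lid along its rails until the whole of it is off the rails and clear of the filter well, lying flat on top of the pump's casing. Only press and push: do not lift or carry the lid or push it over the casing's edge, and leave the other things where they stand.

Things in the scene. Friction and masses are not known exactly. Their poses are not given: they have to be found in the camera images.
- pump: Vacuum pump: fixed light grey steel casing, 170 mm (its x) by 230 mm (its y), flat top 95 mm above the bench. Origin: centre of the underside, on the bench, z up. In its frame the lid's centre line is x = -20 mm and the lid slides only towards +y. Along x = +28 to +85 mm stand a round gauge (27 mm high, y -75), a loose adapter and a screwed terminal cover (11 mm high, y +70; not the lid).
- rail_end (a point): Where rails and filter well end, on the casing's top: (-20, 0, 95) mm in the pump's frame. Two aluminium rails run from y = -72 to 0, inner walls 46 mm either side, 8 mm high, with 5 mm lips 5.5 mm above the top that hold the lid down. The open well under the lid reaches from y = -50 to 0, 35 mm either side, 17 mm deep. Beyond, to y = +115, the top is bare and level with the rails' floor.
- lid: Filter lid: loose dark grey plastic plate, 90 mm (its x) by 76 mm (its y), 4 mm thick, 0.06 to 0.11 kg. Origin: centre of its underside; axes parallel to the pump's when seated, then at (-20, -32, 95) mm in the pump's frame. An upright finger ridge crosses it: 52 mm wide in x, 8 mm thick, top 17 mm above the underside. A 20 by 7 mm window at its -y edge takes the tab's catch, which blocks it.
- lid_ridge (a point): Middle of the ridge's -y face, the one to push on: 8 mm towards +y from the lid's origin, 10.5 mm above its underside. When the tab is pressed two spring plungers behind the lid (guides 7 mm high, 30 mm either side of the tab) throw it about 14 mm towards +y in some 0.3 s. From there 63 mm of pushing (1 to 8 N) takes it off rails and well; some 130 mm would tip it over the casing's edge.
- lid_corner_a (a point): Underside corner of the lid at its trailing (-y) edge, x = -45, y = -38 mm in the lid's frame.
- lid_corner_b (a point): The other trailing underside corner of the lid, x = +45, y = -38 mm in the lid's frame.
- tab_top (a point): Centre of the top of the snap tab, a black ribbed pad 30 mm (pump x) by 26 mm (pump y) beside the lid's -y edge, at (-20, -91) mm in the pump's frame, 8 mm from the lid. The top stands 14 mm above the casing at rest, 7 mm when fully pressed. Let go, it rises again behind the released lid.
- tab (a joint): Travel of the snap tab, straight down: 0 at rest, 0.007 m fully pressed against its stop. Sprung: 2.5 N at first, 6 N at the stop, plus up to 3 N of rubbing. The lid comes free past about 0.004 m.
- adapter: Bystander: small loose steel pyramid adapter, 38 mm across, 26 mm high, standing on the pump's casing between the gauge and the terminal cover. Origin: centre of its underside.
- tape_roll: Bystander: roll of masking tape, 90 mm across, 24 mm high, lying near the pump's far side.
- tube_clamp: Bystander: aluminium tube clamp ring, 42 mm across, 36 mm high, near the pump's robot side.
- foot: Bystander: tan artificial foot, about 230 mm long and 130 mm high, left of the pump.
- mug: Bystander: white mug, 95 mm high, left of the pump.
- screwdriver: Bystander: screwdriver lying right of the pump.
- dish: Bystander: shallow steel dish, 100 mm across, right of the pump.
- bottle: Bystander: white plastic bottle, 150 mm high, right of the pump.

How it is judged:
On the way:
1. the snap tab is pressed in and the lid has sprung loose from its catch (value of joint tab above 0.0035 m and y of lid in the frame of pump between -0.027 and -0.002 m).
At the end, for the whole second after the job is handed in: The lid lies still and flat (within 0.06 rad, 4 mm in height) on the bare top of the pump's casing, with both its trailing corners more than 1 mm beyond the ends of the rails and the edge of the filter well, and has not gone over the casing's edge (y of each of lid_corner_a, lid_corner_b in the frame of pump above 0.001 m and y of lid in the frame of pump below 0.115 m and x of lid in the frame of pump between -0.085 and 0.05 m and z of lid in the frame of pump between 0.091 and 0.099 m and angle between lid's own z axis and vertical below 0.06 rad and linear speed of lid below 0.01 m/s); the robot touches nothing.
It fails at once if the lid is lifted: its underside more than 12 mm above the casing's top (z of lid in the frame of pump above 0.107 m).
It fails at once if a bystander is moved more than 20 mm (distance of any of adapter, tape_roll, tube_clamp, foot, mug, screwdriver, dish, bottle from where it was at the start of the episode above 0.02 m).
It also fails if it takes over 32 s, if anything falls off the work surface, if the arm or the gripper's body presses on something with over 40 N, if the wrist force passes 120 N, or if a joint passes its speed limit or range.

## Robot

A 7-joint arm with a two-finger parallel gripper is mounted at the origin on the work surface. World frame = base frame: x ahead of the robot, y to its left, z up, the work surface at z = 0. Lengths are in m, angles in rad, forces in N, time in s.
With the tool pointing down it reaches from about 0.425 to 0.875 m from the base axis. Payload 4.7 kg.
Tool frame: the origin (TCP) lies at the very end of the fingers, on their centre line; the grasp point (between the pads) lies 19 mm behind it; z points along the fingers, y is the line along which they close (so a half turn about z gives the same grasp; the last joint's range is limited). The gripper opens to 87 mm and grips with 3 to 60 N. Pads are 19 mm wide; open, the fingers measure 117 mm over their backs; the gripper's body (75 mm by 190 mm) begins 51 mm behind the grasp point.
Start: joints at [-1.1, 0.321, -0.07, 1.45, 0.023, 1.371, -0.057], TCP at [0.287, 0.583, 0.185] pointing down, gripper open.
Joint ranges: [-2.86, 2.86], [-0.3, 2.09], [-1.38, 1.24], [0.06, 2.45], [-1.56, 4.7], [0.09, 2.05], [-2.69, 2.69]. Speed limits (rad/s): [2.57, 2.57, 3.14, 3.14, 3.14, 3.14, 3.14].

## Interface

Orientations are given as a rotation vector (axis times angle).
In Python, from bench import ctrl gives the robot as it stands.
- The arm moves only by the shell command python3 -m jog 'ROWS' [FORCE]. ROWS is JSON, a list that holds one entry, the list of rows, each a list of 7 numbers: the shift along the tool's x, y, z in mm, then the turn, a rotation vector about the tool's x, y, z in degrees, then the finger opening in mm, from 0 to 87. A call has 1 to 10 rows; each row is the pose to reach, as a shift and turn from the pose commanded when the call began, along the tool's axes at that moment; what a row does not reach only later rows make up. A row lasts 1/10 s, in which the tool goes at most 50 mm and 8.59 degrees, less where a joint would pass 70% of its speed; a pose out of reach is approached as far as the arm can. A call with a gripper value outside its range is refused whole. The fingers move at their own pace and stop on an object; FORCE is the grip in N (left out, the last holds). Time passes only in rows, so rows that repeat a pose let the fingers close. It gives the time, the measured TCP pose, the force, the opening and the grip force at its end, in the units of the state.
- ctrl.get_state(): the state, without advancing time (a new reading comes with each control period).
- ctrl.get_image(name): name is "scene" or "top"; returns a dict with "image" (420x560x3 uint8, red, green, blue), "depth" (420x560 float32, m along the optical axis (not along the pixel's ray), 0 where there is no reading), "fov_y" (degrees; the focal length in pixels is half the picture's height over the tangent of half this angle, whatever the lens; pixels are square), "cx", "cy" (the principal point, pixels), "rvec" (rotation vector, rad) and "tvec" (3), from world to camera coordinates, as OpenCV has them. Camera axes: x right, y down, z forward; pixel columns grow to the right and rows downward; lengths in m; the calibration is good to about 2 mm. A picture is of the moment at which its call begins.
- ctrl.close_job(): hands the job in; it is judged then, once.
The state is a dict: "time": time; "joint_positions": joint angles; "qd": joint speeds; "joint_torque": joint torques, N m; "position": TCP position; "tool_rot": TCP orientation; "ft_force": force on the tool from outside, world axes, zero at the start; "torque": the same for the moment, N m; "grip_width": opening from 0.0 (shut) to 1.0 (fully open); "grip_force": force on a finger pad.
Only numpy, scipy, OpenCV 4.12 (cv2) and the standard library are available. Lean on these libraries where they do the work, as an engineer would, in place of code of your own. Each camera call takes 0.05 s, during which the arm holds its last target. There are 200 camera calls.

## Working session

There is one attempt and no reset: what is moved stays moved. The work goes in short steps, Python scripts to look and compute and a shell command to move; the robot and the scene stay as the last step left them, time stands still between calls to the robot, and variables do not carry over. Pictures are saved under pics/ and viewed, at most 10 in all, crops included, and the job is handed in when it is done.

```bash
mkdir -p pics; ls
cat > h.py <<'E'
import numpy as np,cv2
from bench import ctrl
def get(n):
    d=ctrl.get_image(n); d['f']=d['image'].shape[0]/2/np.tan(np.radians(d['fov_y'])/2)
    d['R']=cv2.Rodrigues(np.array(d['rvec'],float))[0]; d['t']=np.array(d['tvec'],float).ravel(); return d
def plane(d,uv,z):
    uv=np.atleast_2d(uv).astype(float)
    r=np.c_[(uv[:,0]-d['cx'])/d['f'],(uv[:,1]-d['cy'])/d['f'],np.ones(len(uv))]@d['R']
    c=-d['R'].T@d['t']; return c+r*((z-c[2])/r[:,2])[:,None]
def cloud(d):
    v,u=np.indices(d['depth'].shape); z=d['depth']
    p=np.stack([(u-d['cx'])/d['f']*z,(v-d['cy'])/d['f']*z,z],-1)
    return (p-d['t'])@d['R']
E
python3 - <<'E'
from h import *
for n in('scene','top'):
    d=get(n); cv2.imwrite(f'pics/{n}0.png',d['image'][...,::-1]); print(n,d['fov_y'],d['cx'],d['cy'],-d['R'].T@d['t'])
s=ctrl.get_state(); print(s['time'],s['position'],s['tool_rot'],s['ft_force'],s['grip_width'])
E
```

```text
pics
scene 55.128166228470775 282.073493654057 200.78928648723308 [ 1.21993997 -0.50826388  0.6953124 ]
top 48.08951411563582 277.64064761265155 210.3693529176171 [ 0.47486598 -0.01203797  1.23418594]
0.1 [0.28650401 0.58284811 0.18386838] [-7.11150337e-01 -3.05976611e+00  2.63461932e-03] [-0.12705833 -0.52065709  0.31602491] 1.0000797128402463
```

View pics/top0.png

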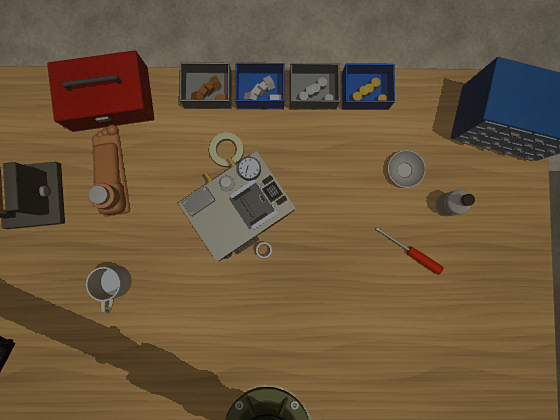

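View pics/scene0.png

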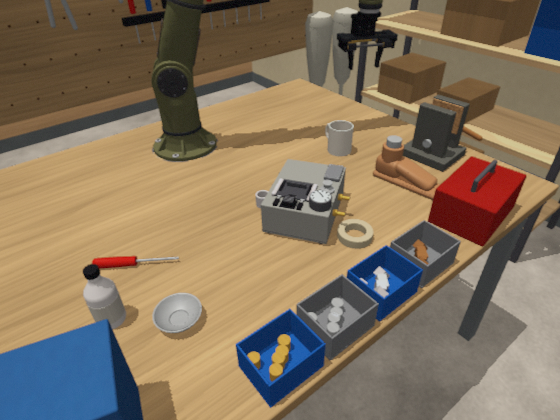

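The top view shows the pump at about (237,205), with the gauge at (249,168), the terminal cover at (197,202), the tab at about (272,190) and the lid at about (252,205). The scene view shows the same layout with the tab on the robot's right. Next I measure the casing.

```bash
cat > fit.py <<'E'
from h import *
d=get('top'); P=cloud(d)
m=(abs(P[...,2]-0.095)<0.006)&(d['depth']>0)
m[:130]=0;m[280:]=0;m[:,:165]=0;m[:,310:]=0
m=cv2.morphologyEx(m.astype(np.uint8),cv2.MORPH_OPEN,np.ones((3,3)))
cs=max(cv2.findContours(m,0,1)[0],key=cv2.contourArea)
w=plane(d,cs[:,0],0.095)[:,:2]
r=cv2.minAreaRect((w*1000).astype(np.float32)); b=cv2.boxPoints(r); print(r,b)
# frame: +y towards long axis with world y>0
e=[b[1]-b[0],b[2]-b[1]]; y=max(e,key=np.linalg.norm); y=y/np.linalg.norm(y); y*=np.sign(y[1]); x=np.array([y[1],-y[0]])
c=np.array(r[0]); print('c',c,'x',x,'y',y)
M=np.c_[x,y]
def w2p(p): return (p-c)@M
def p2w(p): return c+M@np.array(p,float)
# dark-object check at heights
g=cv2.cvtColor(d['image'],cv2.COLOR_RGB2GRAY)
def pix(p3):
    q=d['R']@np.array(p3)+d['t']; return q[:2]/q[2]*d['f']+[d['cx'],d['cy']]
S=5;x0,y0=165,140
im=cv2.resize(d['image'][y0:y0+120,x0:x0+140,::-1],None,fx=S,fy=S,interpolation=cv2.INTER_CUBIC)
def dr(p,h,col):
    q=[((pix(np.r_[p2w(a),95+h]/1000)-[x0,y0]+.5)*S).astype(np.int32) for a in p]; cv2.polylines(im,[np.array(q)],True,col,1)
def rect(cx,cy,w,l): return [(cx-w/2,cy-l/2),(cx+w/2,cy-l/2),(cx+w/2,cy+l/2),(cx-w/2,cy+l/2)]
dr(rect(0,0,170,230),0,(0,255,0)); dr(rect(-20,-91,30,26),14,(0,0,255)); dr(rect(-20,-32,90,76),4,(255,0,0)); dr(rect(-20,-20,52,8),17,(0,255,255))
cv2.imwrite('pics/fit0.png',im)
s=ctrl.get_state(); T=cv2.Rodrigues(np.array(s['tool_rot']))[0]; p=np.array(s['position'])*1000
print('tool axes',T.round(3).tolist(),p)
for n,q,h in(('tab',(-20,-91),14),('ridge',(-20,-24),10.5)): 
    wq=np.r_[p2w(q),95+h]; print(n,wq,'tool shift',T.T@(wq-p))
E
python3 fit.py
```

```text
((567.956787109375, 75.69032287597656), (170.0845184326172, 229.726318359375), 34.319820404052734) [[432.95892  122.60835 ]
 [562.4813   -67.12337 ]
 [702.95465   28.772293]
 [573.43225  218.50401 ]]
c [567.95678711  75.69032288] x [0.8259033 0.5638118] y [-0.5638118  0.8259033]
tool axes [[-0.897, 0.441, -0.001], [0.441, 0.897, -0.001], [-0.0, -0.001, -1.0]] [286.55124001 582.89470573 184.01665309]
tab [602.74559307 -10.74311268 109.        ] tool shift [-545.62445946 -393.17097242   75.64894103]
ridge [564.97020388  44.59240818 105.5       ] tool shift [-487.31316669 -360.16838999   79.09460299]
```

View pics/fit0.png

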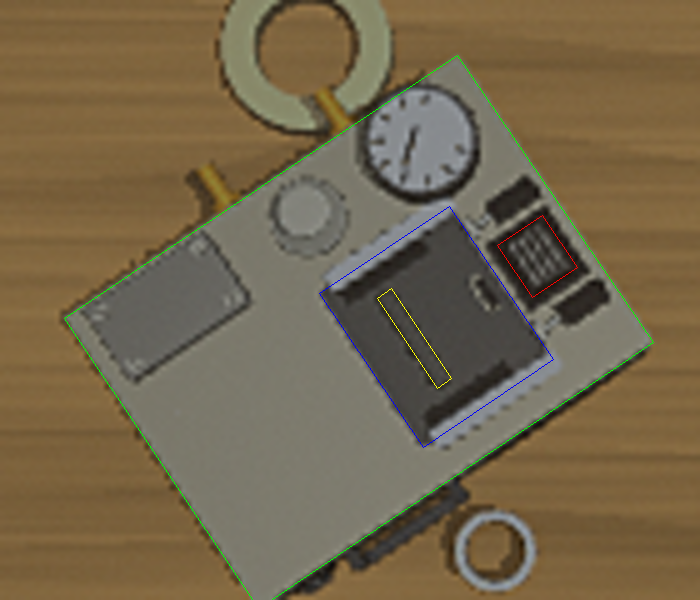

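The fit matches the casing, tab and lid. I'll approach at height with the fingers closed, turning so the finger-closing axis lies along pump x.

```bash
python3 -m jog '[[[-30,-22,0,0,0,3,0],[-65,-47,0,0,0,7,0],[-103,-74,0,0,0,11,0],[-141,-102,0,0,0,15,0],[-179,-129,0,0,0,19,0],[-217,-156,0,0,0,22,0],[-255,-184,0,0,0,25,0],[-293,-211,0,0,0,28,0],[-331,-239,0,0,0,29.5,0],[-369,-266,0,0,0,29.5,0]]]'
cat > tgt.py <<'E'
import sys,numpy as np,cv2
from bench import ctrl
c=np.array([567.96,75.69]);M=np.array([[.8259,-.5638],[.5638,.8259]])
s=ctrl.get_state();T=cv2.Rodrigues(np.array(s['tool_rot']))[0];p=np.array(s['position'])*1000
print('t',round(s['time'],2),'pump xy',(M.T@(p[:2]-c)).round(1),'h',round(p[2]-95,1),'F',np.round(s['ft_force'],2),'w',round(s['grip_width'],3))
q=np.radians(0)
Td=np.c_[np.r_[-M[:,1],0],np.r_[-M[:,0],0],[0,0,-1]]; Td=np.c_[np.r_[-M[:,1],0]*1,np.r_[M[:,0],0],[0,0,-1]]
if np.linalg.det(Td)<0: Td[:,0]*=-1
print('turn deg',np.degrees(cv2.Rodrigues(T.T@Td)[0].ravel()).round(2))
for a in sys.argv[1:]:
    x,y,h=map(float,a.split(','));print(a,(T.T@(np.r_[c+M@[x,y],95+h]-p)).round(1))
E
python3 tgt.py ' -20,-91,34' ' -20,-91,14' ' -20,-91,6'
```

```text
time: 1.15
position: [0.501, 0.18, 0.1849]
tool_rot: [-1.468, -2.778, -0.0]
ft_force: [0.7, 0.5, 0.1]
grip_width: 0.175
grip_force: 0.0
t 1.15 pump xy [  3.5 123.9] h 89.9 F [0.65 0.51 0.1 ] w 0.175
turn deg [ 0.01 -0.01 -0.03]
 -20,-91,34 [-214.9  -23.4   55.8]
 -20,-91,14 [-214.9  -23.4   75.8]
 -20,-91,6 [-214.9  -23.4   83.8]
```

```bash
python3 -m jog '[[[-45,-5,0,0,0,0,0],[-90,-10,0,0,0,0,0],[-135,-15,10,0,0,0,0],[-180,-20,25,0,0,0,0],[-215,-23.4,45,0,0,0,0],[-215,-23.4,56,0,0,0,0],[-215,-23.4,56,0,0,0,0],[-215,-23.4,56,0,0,0,0]]]'
python3 tgt.py ' -20,-91,14' ' -20,-91,6'
python3 - <<'E'
from h import *
d=get('top');cv2.imwrite('pics/t1.png',cv2.resize(d['image'][120:270,160:340,::-1],None,fx=4,fy=4))
E
```

```text
time: 1.95
position: [0.6021, -0.0071, 0.1288]
tool_rot: [-1.464, -2.779, -0.001]
ft_force: [0.3, 0.9, 0.6]
grip_width: 0.006
grip_force: 0.0
t 1.95 pump xy [-18.5 -87.6] h 33.8 F [0.32 0.86 0.64] w 0.006
turn deg [-0.   -0.07  0.12]
 -20,-91,14 [-3.4 -1.6 19.8]
 -20,-91,6 [-3.4 -1.6 27.8]
```

View pics/t1.png

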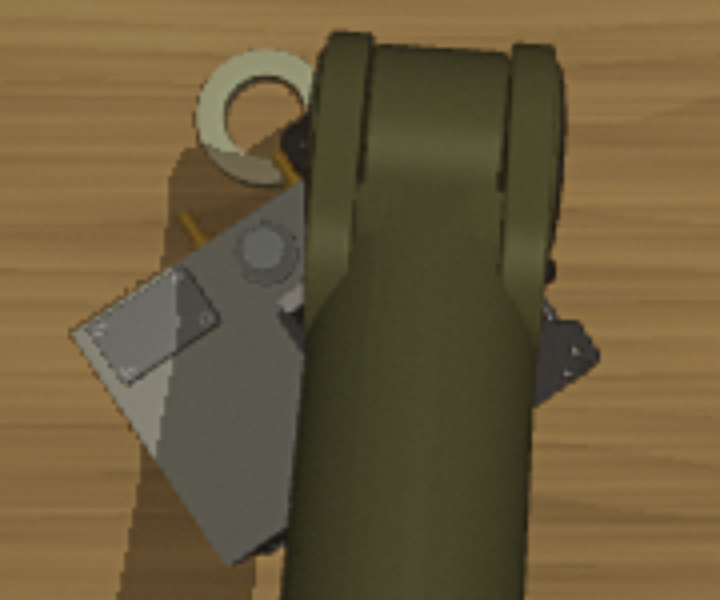

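The arm hides the tab in the top view; only the adapter at (265,250) and the cover at (150,320) show, and both are undisturbed. I'll correct the small offset and descend to just above the tab.

```bash
python3 -m jog '[[[-3.4,-1.6,5,0,0,0,0],[-3.4,-1.6,12,0,0,0,0],[-3.4,-1.6,16,0,0,0,0],[-3.4,-1.6,16,0,0,0,0],[-3.4,-1.6,16,0,0,0,0]]]'
python3 tgt.py ' -20,-91,14' ' -20,-91,6'
python3 - <<'E'
from h import *
d=get('scene');cv2.imwrite('pics/s1.png',cv2.resize(d['image'][150:250,230:380,::-1],None,fx=5,fy=5))
E
```

```text
time: 2.5
position: [0.603, -0.0124, 0.1128]
tool_rot: [-1.467, -2.778, -0.0]
ft_force: [0.8, -0.5, 0.3]
grip_width: 0.004
grip_force: 0.0
t 2.5 pump xy [-20.7 -92.5] h 17.8 F [ 0.77 -0.54  0.3 ] w 0.004
turn deg [-0.   -0.01  0.02]
 -20,-91,14 [1.5 0.7 3.8]
 -20,-91,6 [ 1.5  0.7 11.8]
```

View pics/s1.png

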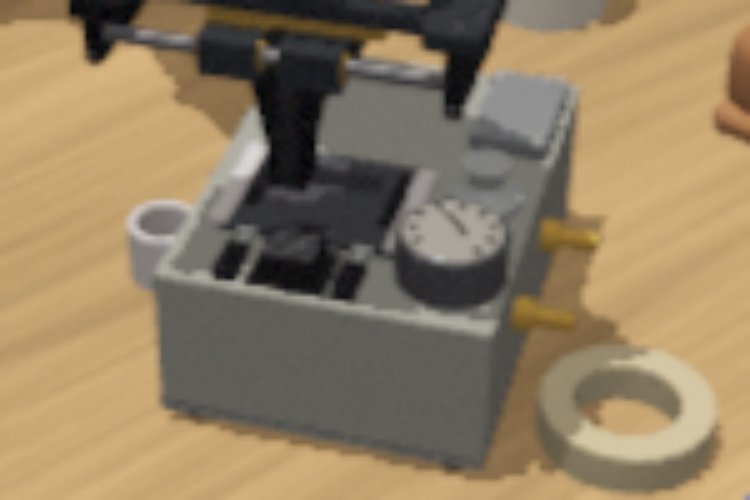

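The scene crop shows the fingers' dark lower end at about (290,185) and the ribbed tab at about (295,250). I'll project the TCP and the tab to check this.

Run:
```python
from h import *
d=get('scene')
c=np.array([567.96,75.69]);M=np.array([[.8259,-.5638],[.5638,.8259]])
def pix(p):
    q=d['R']@np.array(p)+d['t'];u=q[:2]/q[2]*d['f']+[d['cx'],d['cy']];return ((u-[230,150])*5+2).round(),q[2].round(4)
s=ctrl.get_state();print('tcp',s['position'],pix(s['position']))
for n,q in dict(tab=(-20,-91,109),tab_a=(-35,-104,109),tab_b=(-5,-104,109),tab_c=(-5,-78,109),corner1=(-85,-115,95),corner2=(85,-115,95),corner3=(85,115,95),gauge=(56,-75,122),ridge=(-20,-20,112)).items(): print(n,pix(np.r_[c+M@q[:2],q[2]]/1000))
P=cloud(d)
# dark gripper depth near crop column 290
for v in range(150,206,3): print(v,(np.array([288,v])-[230,150])*5, (P[v,288]*1000).round(), ((P[v,288,:2]*1000-c)@M).round(),d['image'][v,288])
```

```text
tcp [ 0.60329399 -0.01253219  0.11310913] (array([294., 240.]), np.float64(0.9822))
tab (array([296., 244.]), np.float64(0.9859))
tab_a (array([259., 255.]), np.float64(0.9797))
tab_b (array([319., 265.]), np.float64(0.9722))
tab_c (array([333., 234.]), np.float64(0.992))
corner1 (array([156., 273.]), np.float64(0.9921))
corner2 (array([495., 334.]), np.float64(0.95))
corner3 (array([582.,  85.]), np.float64(1.1251))
gauge (array([457., 230.]), np.float64(0.9714))
ridge (array([336., 161.]), np.float64(1.0381))
150 [290   0] [622. -28. 260.] [ -14. -116.] [31 30 31]
153 [290  15] [622. -28. 252.] [ -14. -116.] [75 60 37]
156 [290  30] [622. -28. 244.] [ -14. -116.] [58 52 41]
159 [290  45] [633. -37. 245.] [ -10. -130.] [57 58 60]
162 [290  60] [633. -37. 237.] [ -10. -130.] [28 28 30]
165 [290  75] [631. -36. 229.] [ -10. -128.] [28 30 34]
168 [290  90] [603. -13. 198.] [-21. -93.] [27 25 28]
171 [290 105] [609. -17. 194.] [ -19. -100.] [20 20 21]
174 [290 120] [610. -19. 187.] [ -19. -101.] [20 21 20]
177 [290 135] [609. -18. 178.] [ -19. -101.] [20 18 18]
180 [290 150] [610. -19. 171.] [ -19. -102.] [25 22 23]
183 [290 165] [610. -19. 162.] [ -19. -102.] [20 21 20]
186 [290 180] [610. -19. 153.] [ -19. -102.] [25 25 25]
189 [290 195] [560.  21. 100.] [-37. -41.] [83 82 85]
192 [290 210] [569.  14.  98.] [-34. -51.] [51 49 54]
195 [290 225] [581.   4. 101.] [-30. -67.] [49 48 49]
198 [290 240] [601. -12. 110.] [-22. -91.] [64 63 64]
201 [290 255] [610. -19. 110.] [ -19. -102.] [47 47 48]
204 [290 270] [611. -20. 101.] [ -19. -103.] [23 21 21]
```

Depth shows the fingers ending near z≈150, while the reported TCP is at z≈113. I'll go down gently and let the contact force settle which is right.

```bash
python3 -m jog '[[[1.5,0.7,2,0,0,0,0],[1.5,0.7,4,0,0,0,0],[1.5,0.7,6,0,0,0,0],[1.5,0.7,8,0,0,0,0],[1.5,0.7,8,0,0,0,0]]]'
python3 tgt.py
python3 - <<'E'
from h import *
d=get('scene');P=cloud(d);c=np.array([567.96,75.69]);M=np.array([[.8259,-.5638],[.5638,.8259]])
Q=(P[...,:2]*1000-c)@M; Z=P[...,2]*1000
m=(abs(Q[...,0]+20)<25)&(abs(Q[...,1]+93)<16)&(Z>113)&(d['depth']>0)
print('lowest gripper z',np.sort(Z[m])[:8].round(),'tab top',np.median(Z[(abs(Q[...,0]+20)<12)&(abs(Q[...,1]+91)<9)&(Z<118)]))
E
```

```text
time: 3.1
position: [0.6026, -0.011, 0.1045]
tool_rot: [-1.467, -2.778, 0.0]
ft_force: [0.8, -0.7, -0.0]
grip_width: 0.012
grip_force: 0.0
t 3.1 pump xy [-20.3 -91.1] h 9.5 F [ 0.85 -0.66 -0.  ] w 0.012
turn deg [-0.03 -0.02  0.01]
lowest gripper z [142. 142. 143. 143. 143. 143. 144. 145.] tab top 109.27456791539154
```

There is no force below the tab-top height, and the camera still shows the tips at z≈142. The real finger end is therefore about 37 mm above the reported TCP, and I'll use the camera and force instead. I'll go down to just short of contact.

```bash
python3 -m jog '[[[0,0,8,0,0,0,0],[0,0,16,0,0,0,0],[0,0,22,0,0,0,0],[0,0,26,0,0,0,0],[0,0,28,0,0,0,0],[0,0,28,0,0,0,0]]]'
python3 tgt.py
python3 - <<'E'
from h import *
d=get('scene');P=cloud(d);c=np.array([567.96,75.69]);M=np.array([[.8259,-.5638],[.5638,.8259]])
Q=(P[...,:2]*1000-c)@M; Z=P[...,2]*1000
m=(abs(Q[...,0]+20)<25)&(abs(Q[...,1]+93)<16)&(Z>111)&(d['depth']>0)
print('lowest gripper z',np.sort(Z[m])[:8].round())
cv2.imwrite('pics/s2.png',cv2.resize(d['image'][140:240,230:380,::-1],None,fx=5,fy=5))
E
```

```text
time: 3.75
position: [0.6026, -0.011, 0.0765]
tool_rot: [-1.467, -2.778, 0.0]
ft_force: [-0.3, 1.0, -1.1]
grip_width: 0.004
grip_force: 0.0
t 3.75 pump xy [-20.2 -91.1] h -18.5 F [-0.34  0.96 -1.14] w 0.004
turn deg [-0.03 -0.01  0.  ]
lowest gripper z [112. 112. 114. 114. 115. 116. 116. 117.]
```

View pics/s2.png

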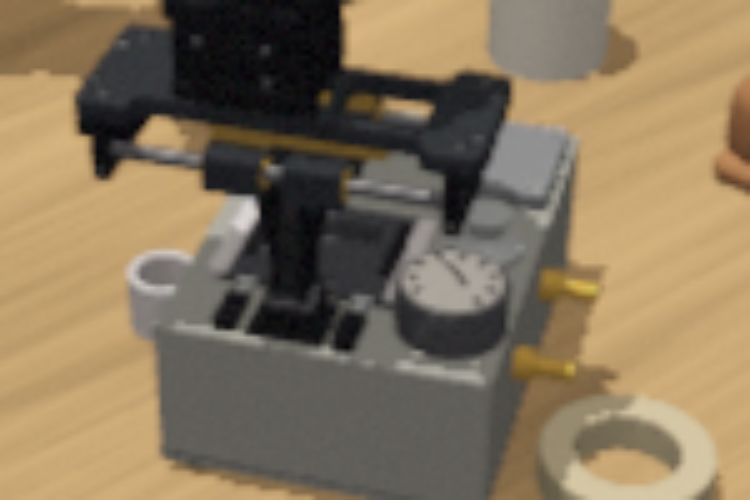

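The crop shows the fingertips about to touch the tab at (295,295), and the gripper body is well above the gauge. Now I press in small steps.

```bash
python3 -m jog '[[[0,0,2,0,0,0,0],[0,0,4,0,0,0,0],[0,0,5,0,0,0,0],[0,0,5,0,0,0,0]]]'; python3 -m jog '[[[0,0,1.5,0,0,0,0],[0,0,3,0,0,0,0],[0,0,3,0,0,0,0]]]'
```

```text
time: 4.2
position: [0.6029, -0.011, 0.0719]
tool_rot: [1.467, 2.778, 0.0]
ft_force: [-0.3, -0.2, -0.7]
grip_width: 0.005
grip_force: 0.0
time: 4.5
position: [0.603, -0.0109, 0.0692]
tool_rot: [1.467, 2.778, 0.001]
ft_force: [-0.7, 0.4, 3.9]
grip_width: 0.003
grip_force: 2.2
```

```bash
python3 -m jog '[[[0,0,1.5,0,0,0,0],[0,0,3,0,0,0,0],[0,0,4,0,0,0,0],[0,0,4,0,0,0,0]]]'; python3 -m jog '[[[0,0,1,0,0,0,0],[0,0,2,0,0,0,0],[0,0,3,0,0,0,0],[0,0,3,0,0,0,0],[0,0,3,0,0,0,0]]]'
cat > lid.py <<'E'
from h import *
d=get('scene');P=cloud(d);c=np.array([567.96,75.69]);M=np.array([[.8259,-.5638],[.5638,.8259]])
Q=(P[...,:2]*1000-c)@M; Z=P[...,2]*1000-95
g=d['image'].max(-1)
m=(abs(Q[...,0]+20)<22)&(Z>12)&(Z<20)&(Q[...,1]>-60)&(Q[...,1]<113)
print('ridge top y pct',np.percentile(Q[...,1][m],[5,50,95]).round(1),'n',m.sum(),'z',np.median(Z[m]).round(1), 'x',np.percentile(Q[...,0][m],[5,95]).round(1))
E
python3 tgt.py;python3 lid.py
```

```text
time: 4.9
position: [0.603, -0.0109, 0.065]
tool_rot: [1.467, 2.778, 0.0]
ft_force: [-1.3, 0.7, 6.6]
grip_width: 0.009
grip_force: 2.8
time: 5.4
position: [0.6031, -0.0109, 0.0646]
tool_rot: [1.467, 2.778, 0.002]
ft_force: [-7.7, 0.2, 18.6]
grip_width: 0.008
grip_force: 9.2
t 5.4 pump xy [-19.8 -91.3] h -30.4 F [-7.71  0.18 18.58] w 0.008
turn deg [ 0.07 -0.03  0.  ]
ridge top y pct [-5.6 -5.2 -4.7] n 2 z 17.5 x [-9.5  0.4]
```

The tab is against its stop at 18.6 N, and the ridge centre is at y≈-5, so the lid is at about -17 and released. Contact puts the true tip 37 mm above the reported value. Next I lift and move behind the ridge.

```bash
python3 -m jog '[[[0,0,-10,0,0,0,0],[0,0,-25,0,0,0,0],[20,0,-28,0,0,0,0],[45,0,-28,0,0,0,0],[60,0,-28,0,0,0,0],[63,0,-28,0,0,0,0],[63,0,-28,0,0,0,0],[63,0,-28,0,0,0,0]]]'
python3 tgt.py ' -20,-28,-29';python3 lid.py
python3 - <<'E'
from h import *
d=get('scene');cv2.imwrite('pics/s3.png',cv2.resize(d['image'][140:240,230:380,::-1],None,fx=5,fy=5))
E
```

```text
time: 6.25
position: [0.5678, 0.0399, 0.0899]
tool_rot: [1.468, 2.777, -0.001]
ft_force: [-0.5, -0.6, 0.5]
grip_width: 0.004
grip_force: 0.0
t 6.25 pump xy [-20.3 -29.5] h -5.1 F [-0.46 -0.56  0.54] w 0.004
turn deg [-0.    0.06 -0.05]
 -20,-28,-29 [ 1.5  0.3 23.9]
ridge top y pct [-12.8  -9.5  -1.8] n 31 z 15.3 x [-41.2   0.1]
```

View pics/s3.png

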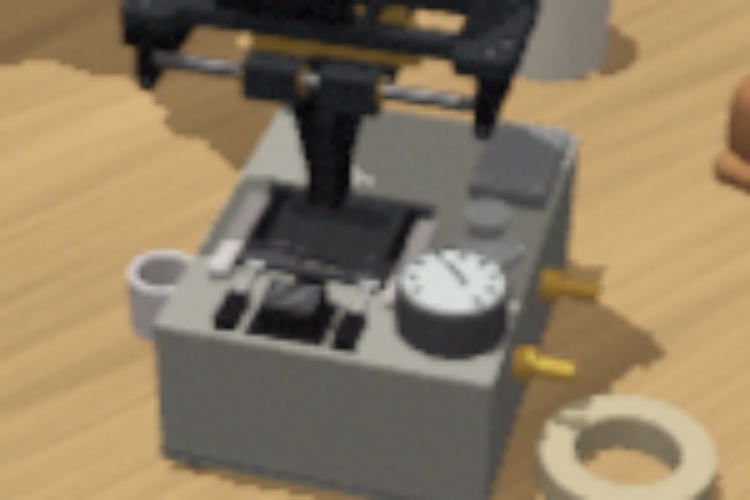

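The lid has sprung forward and a gap shows at its trailing edge, around (330,265). The fingers hang above it just behind the ridge. I'll lower them, then start pushing.

```bash
python3 -m jog '[[[0,0,8,0,0,0,0],[0,0,16,0,0,0,0],[0,0,21,0,0,0,0],[0,0,23.5,0,0,0,0],[0,0,23.5,0,0,0,0]]]'; python3 tgt.py
python3 -m jog '[[[3,0,0,0,0,0,0],[7,0,0,0,0,0,0],[11,0,0,0,0,0,0],[15,0,0,0,0,0,0],[19,0,0,0,0,0,0],[19,0,0,0,0,0,0]]]'; python3 tgt.py
```

```text
time: 6.85
position: [0.5669, 0.041, 0.0657]
tool_rot: [-1.467, -2.777, 0.001]
ft_force: [0.4, 0.4, 0.0]
grip_width: 0.008
grip_force: 0.0
t 6.85 pump xy [-20.5 -28. ] h -29.3 F [0.44 0.37 0.01] w 0.008
turn deg [-0.06 -0.02  0.01]
time: 7.45
position: [0.5563, 0.0576, 0.0665]
tool_rot: [-1.465, -2.779, -0.001]
ft_force: [0.1, 0.3, 0.2]
grip_width: 0.005
grip_force: 0.0
t 7.45 pump xy [-19.8  -8.3] h -28.5 F [0.15 0.32 0.23] w 0.005
turn deg [ 0.02 -0.03  0.07]
```

```bash
python3 lid.py
python3 - <<'E'
from h import *
d=get('scene');cv2.imwrite('pics/s4.png',cv2.resize(d['image'][140:240,230:380,::-1],None,fx=5,fy=5))
E
```

```text
ridge top y pct [-20.4  -8.4   8. ] n 44 z 15.9 x [-39.2  -0.2]
```

View pics/s4.png

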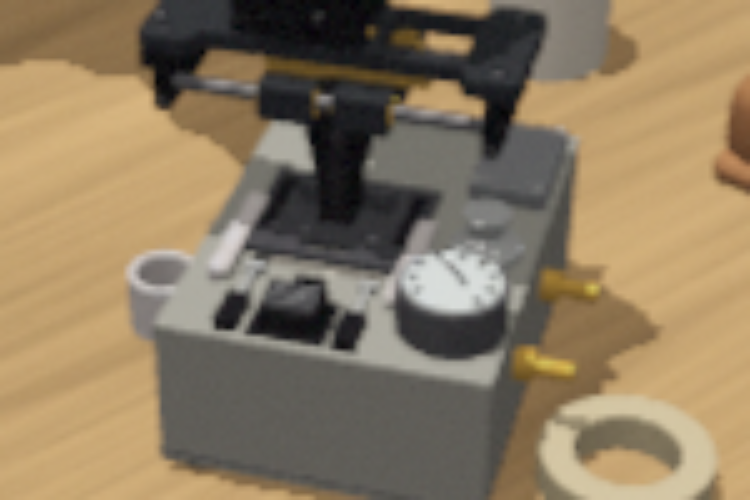

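The lid's trailing edge is moving away from the tab, now at about (310,255), so the push works. I'll continue to a finger centre of y≈+49.

```bash
python3 -m jog '[[[4,0,0,0,0,0,0],[8,0,0,0,0,0,0],[12,0,0,0,0,0,0],[16,0,0,0,0,0,0],[20,0,0,0,0,0,0],[24,0,0,0,0,0,0],[28,0,0,0,0,0,0],[32,0,0,0,0,0,0],[36,0,0,0,0,0,0],[36,0,0,0,0,0,0]]]'; python3 tgt.py
python3 -m jog '[[[4,0,0,0,0,0,0],[8,0,0,0,0,0,0],[12,0,0,0,0,0,0],[16,0,0,0,0,0,0],[20,0,0,0,0,0,0],[22,0,0,0,0,0,0],[22,0,0,0,0,0,0]]]'; python3 tgt.py
python3 -m jog '[[[-4,0,0,0,0,0,0],[-6,0,0,0,0,0,0],[-6,0,-15,0,0,0,0],[-6,0,-45,0,0,0,0],[-16,40,-90,0,0,0,0],[-30,80,-110,0,0,0,0],[-60,120,-130,0,0,0,0],[-90,160,-130,0,0,0,0],[-130,190,-130,0,0,0,0],[-170,190,-130,0,0,0,0]]]'; python3 tgt.py
```

```text
time: 8.55
position: [0.5358, 0.0874, 0.0663]
tool_rot: [-1.465, -2.778, -0.0]
ft_force: [0.0, -0.6, -0.5]
grip_width: 0.004
grip_force: 0.0
t 8.55 pump xy [-20.   27.8] h -28.7 F [ 0.01 -0.65 -0.52] w 0.004
turn deg [-0.   -0.04  0.06]
time: 9.25
position: [0.5236, 0.1052, 0.0663]
tool_rot: [-1.466, -2.778, -0.0]
ft_force: [0.9, 0.7, 0.4]
grip_width: 0.009
grip_force: 0.0
t 9.25 pump xy [-20.   49.4] h -28.7 F [0.91 0.73 0.42] w 0.009
turn deg [ 0.   -0.02  0.05]
time: 10.25
position: [0.779, 0.0766, 0.1947]
tool_rot: [-1.456, -2.782, -0.004]
ft_force: [0.6, 0.4, 0.5]
grip_width: 0.002
grip_force: 0.0
t 10.25 pump xy [ 174.9 -118.2] h 99.7 F [0.65 0.45 0.47] w 0.002
turn deg [ 0.09 -0.15  0.44]
```

```bash
python3 -m jog '[[[-40,-40,0,0,0,0,0],[-80,-80,0,0,0,0,0],[-120,-120,0,0,0,0,0],[-150,-160,0,0,0,0,0],[-180,-200,0,0,0,0,0],[-200,-240,0,0,0,0,0],[-200,-240,0,0,0,0,0],[-200,-240,0,0,0,0,0]]]'
python3 - <<'E'
from h import *
c=np.array([567.96,75.69]);M=np.array([[.8259,-.5638],[.5638,.8259]])
for n in('top','scene'):
    d=get(n);im=d['image'];P=cloud(d);Q=(P[...,:2]*1000-c)@M;Z=P[...,2]*1000-95
    m=((im.max(-1)<100)&(abs(Z-4)<3.5)&(Q[...,0]>-75)&(Q[...,0]<27)&(Q[...,1]>-5)&(Q[...,1]<113)).astype(np.uint8)
    k=max(cv2.findContours(cv2.morphologyEx(m,cv2.MORPH_CLOSE,np.ones((5,5))),0,1)[0],key=cv2.contourArea)[:,0]
    w=(plane(d,k,.099)[:,:2]*1000-c)@M
    print(n,cv2.minAreaRect(w.astype(np.float32)),'y',w[:,1].min(),w[:,1].max(),'ztop',np.median(Z[m>0]),len(k))
    if n=='top': a=im[120:280,150:330,::-1]
    else: b=im[110:270,220:400,::-1]
cv2.imwrite('pics/end.png',cv2.resize(np.hstack([a,b]),None,fx=2.2,fy=2.2))
E
```

```text
time: 11.05
position: [0.6891, -0.2342, 0.1967]
tool_rot: [1.477, 2.772, -0.003]
ft_force: [0.3, 0.3, -0.1]
grip_width: 0.006
grip_force: 0.0
top ((-24.9227294921875, 43.379146575927734), (95.65583038330078, 99.59648132324219), 89.93826293945312) y -4.39508665517927 91.24714810876132 ztop 3.6850983657068426 143
scene ((-20.564434051513672, 47.13400650024414), (89.2894058227539, 76.01990509033203), 1.6792163848876953) y 9.609150797852127 86.1897526930072 ztop 3.885015719236712 91
```

View pics/end.png

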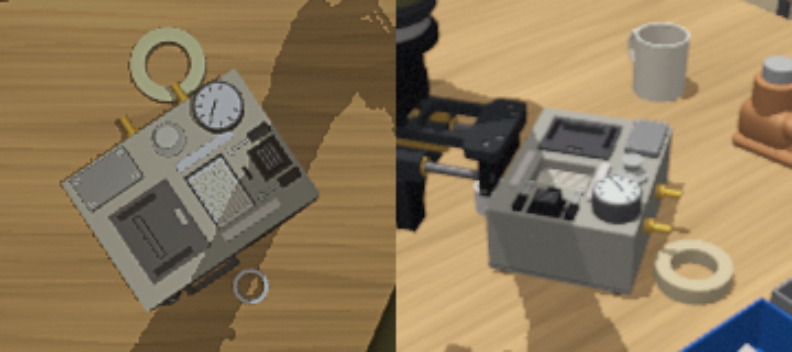

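The lid, at (158,230) on the left, lies flat and square on the bare top. Its trailing edge is at y≈+9 mm, clear of the open well, and the adapter, tape roll and clamp are where they stood.

```bash
python3 -c "
from bench import ctrl
print(ctrl.close_job())"
```

```text
the job is handed in; nothing more can be done
None
```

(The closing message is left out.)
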